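# Find the high spot of a spinner's drive wheel with a plunger gauge

## Task

The hand spinner's big wheel throws its band: somewhere the wood in its groove has swollen. Stand the dial gauge at the wheel so that its plunger rests on the groove floor, pointing at the axle and pressed in about half its travel, let go of it, then crank the wheel through one full turn with the plunger riding on it, without forcing the crank or ramming the plunger. Finish by bringing the highest spot of the groove under the plunger and leave wheel and gauge standing like that, the other things on the table undisturbed.

Things in the scene. Friction and masses are not known exactly. Their poses are not given: they have to be found in the camera images.
- spinner: Hand spinner screwed to the table: a dark wooden plank 110 x 390 x 22 mm carrying the big wheel (a small pulley and a steel spindle stand farther along the plank). Origin on the table directly under the wheel's axle; the plank runs from 60 mm on the +y side of the axle to 330 mm on the -y side.
- axle (a point): Point on the wheel's upright axle, 69 mm above the table. Wheel: two round plywood cheeks, radius 100 mm, 7 mm thick (top face at 83 mm height), with a 14 mm wide groove between them, centred 69 mm above the table. Groove floor: radius 90 mm, swollen by up to about 4 mm at a highest place that cannot be seen; there is a second, lower swelling. Each is smooth and some 60 degrees wide.
- crank (a point): Mid-grip point (112 mm above the table) on the axis of the wheel's crank knob: an upright wooden handle 22 mm in diameter, from 86 to 134 mm height, free to spin on its stud, 62 mm from the axle. Its stud is thin: a light grip (20 to 40 N on each side) is plenty, 70 N would harm it, and it must be led round its circle, not forced off it.
- wheel (a joint): Turning angle of the big wheel in rad, about 0 at the start, growing anticlockwise seen from above, without stops: one full turn is 6.28. The wheel has a little bearing friction (about 1 N at the crank) and stays where it is left.
- gauge: Plunger dial gauge on a steel stand, loose, 0.95 kg. Base 84 x 50 x 26 mm, origin at the centre of its underside; the plunger points along +x, 69 mm above the table. Grip: square column 14 x 14 mm, 145 mm tall, at x = -22 mm; all else is below 83 mm. White dial, 76 mm wide, face up, centre at x = +36 mm. Sliding drag 4 to 8 N; pressed down or pushed hard at the column's top it tips.
- tip (a point): Foremost point of the gauge's plunger, on the little roller it ends in (8 mm diameter, 6 mm high, turning about an upright pin), 106 mm ahead of the gauge's origin when out; the plunger is 5 mm thick, and the fixed stem behind it, 8 mm thick, ends 21 mm short of the tip. The plunger springs in by 10.5 mm at most, the push growing from 0.6 N to 2.3 N.
- needle (a joint): Needle of the dial in rad: 0 with the plunger out (needle towards the column), growing clockwise by 0.628 per mm pressed in, so 3.14 (needle towards the wheel) at half travel, 5 mm.
- bead_jar: Glass bead jar with a metal lid, 68 mm in diameter, 91 mm tall; origin at the centre of its underside.
- hoop_outer: Outer bamboo hoop, 160 mm in diameter, 9 mm high, lying flat; origin at the centre of its underside.
- hoop_inner: Inner bamboo hoop, 140 mm in diameter, 9 mm high, lying inside the outer; origin at the centre of its underside.
- spool_stand: Plastic spool stand, 120 mm in diameter, 145 mm tall, with thread spools; origin at the centre of its underside.
Things that resemble listed ones, but are neither listed nor needed, are in the scene too. There is more than one size of the gauge; the one meant has the size given above.

How it is judged:
On the way, in this order (a step that is already met when the one before it is completed fails the run):
1. gauge set at the wheel and let go, plunger on the groove floor, aimed at the axle, about half in (value of joint needle between 1.9 and 4.4 rad and horizontal distance between tip and axle below 0.0955 m and y of axle in the frame of gauge between -0.014 and 0.014 m and angle between gauge's own z axis and vertical below 0.05 rad and contact force between the fingers and gauge below 0.1 N), for 0.2 s.
2. wheel cranked a full turn, either way, the plunger riding on it ((value of joint wheel above 6 rad or value of joint wheel below -6 rad) and value of joint needle above 0.15 rad), for 0.05 s.
At the end, for the whole second after the job is handed in: Gauge upright and still, plunger pressed on the groove floor and pointing at the axle (within 16 mm of it); wheel at rest with the highest spot of the groove under the plunger: tip within about 1 mm of its greatest possible distance (94 mm) from the axle (horizontal distance between tip and axle between 0.093 and 0.0955 m and value of joint needle between 0.3 and 6.4 rad and y of axle in the frame of gauge between -0.016 and 0.016 m and angle between gauge's own z axis and vertical below 0.05 rad and linear speed of gauge below 0.01 m/s and velocity of joint wheel between -0.05 and 0.05 rad/s); the robot touches nothing.
It fails at once if the plunger or gauge is rammed into the wheel (over 10 N) (contact force between gauge and spinner above 10 N).
It fails at once if the wheel is turned while the plunger is not riding on it ((value of joint wheel above 0.5 rad or value of joint wheel below -0.5 rad) and value of joint needle below 0.06 rad).
It fails at once if the crank is squeezed or forced (over 150 N in all between fingers and spinner) (contact force between the fingers and spinner above 150 N).
It fails at once if the gauge is tipped (angle between gauge's own z axis and vertical above 0.25 rad).
It fails at once if one of the other things is disturbed (moved over 20 mm) (distance of any of bead_jar, hoop_outer, hoop_inner, spool_stand from where it was at the start of the episode above 0.02 m).
It also fails if it takes over 72 s, if anything falls off the work surface, if the arm or the gripper's body presses on something with over 40 N, if the wrist force passes 120 N, or if a joint passes its speed limit or range.

## Robot

A 7-joint arm with a two-finger parallel gripper is mounted at the origin on the work surface. World frame = base frame: x ahead of the robot, y to its left, z up, the work surface at z = 0. Lengths are in m, angles in rad, forces in N, time in s.
With the tool pointing down it reaches from about 0.4 to 0.875 m from the base axis. Payload 6.5 kg.
Tool frame: the origin (TCP) lies midway between the tips of the shut fingers; the grasp point (between the pads) lies 19 mm behind it; z points along the fingers, y is the direction in which the jaws open and shut (so a half turn about z gives the same grasp; the last joint's range is limited). The gripper opens to 88 mm and grips with 3 to 60 N. Pads are 18 mm wide; open, the fingers measure 123 mm over their backs; the gripper's body (75 mm by 187 mm) begins 45 mm behind the grasp point.
Start: joints at [1.201, 0.536, -0.004, 1.538, 0.003, 1.067, -0.071], TCP at [0.194, -0.62, 0.239] pointing down, gripper open.
Joint ranges: [-2.7, 2.7], [-0.37, 2.16], [-1.27, 1.26], [0.24, 2.4], [-1.31, 4.45], [0.19, 1.91], [-2.76, 2.76]. Speed limits (rad/s): [2.39, 2.39, 3.14, 3.14, 3.14, 3.14, 3.14].

## Interface

Orientations are given as a unit quaternion [x, y, z, w].
In Python, from station import bot gives the robot as it stands. The module is installed in compiled form; this text tells all that it offers.
- The arm moves only by the tool send_rows, never from a script. Its argument "moves" is a list of rows, each a list of 4 numbers: the shift along the tool's x, y, z in cm, then the turn about the tool's z in rad. In form: [[tx, ty, tz, spin], ...]. A call has 1 to 12 rows; each row shifts and turns the pose as measured when the row begins, along the tool's axes as they then stand; what a row does not reach is not made up. A row lasts 1/12 s, in which the tool goes at most 41.7 mm and 7.16 degrees, less where a joint would pass 70% of its speed; a pose out of reach is approached as far as the arm can. A call with a gripper value outside its range is refused whole. "fingers" is the finger opening in cm, from 0 to 8.81, set as the call begins (left out, the last holds). The fingers move at their own pace and stop on an object; "newtons" is the grip in N (left out, the last holds). Time passes only in rows, so rows that do not move let the fingers close. It gives the time, the measured TCP pose, the force and the opening at its end, in the units of the state.
- bot.read_state(): the state, without advancing time (a new reading comes with each control period).
- bot.snapshot(name): name is "side" or "top" or "wrist"; returns (picture, depth): 420x560x3 uint8, red, green, blue; 420x560 float32, m along the optical axis (not along the pixel's ray), 0 where there is no reading.
- bot.camera_params(name): a dict with "fovy" (degrees; the focal length in pixels is half the picture's height over the tangent of half this angle, whatever the lens; pixels are square), "cx", "cy" (the principal point, pixels), "world_from_camera" (4x4, takes a point from camera to world coordinates). Camera axes: x right, y down, z forward; pixel columns grow to the right and rows downward; lengths in m; the calibration is good to about 2 mm. A picture is of the moment at which its call begins: read the wrist's pose just before it. camera_params takes no time and is no camera call; for the wrist camera it gives the pose at the moment of the call.
- bot.finish_job(): hands the job in, once; it reports no verdict.
Trained networks look in the newest picture that a camera, given by its name, has taken for a name from the list of things; names that differ only in an ending like _2 or _b are one class to them, and where a whole thing is asked for, a point or a joint stands for the part that bears it (a point fixed in the world has none). Each returns a list of dicts, best first, with "confidence" (0 to 1); they miss things now and then, are a little off and sometimes report something else, mostly with a low value. They report only what shows in the picture. A call takes as long as a camera call. They do not tell look-alikes from the thing itself.
- bot.search_frame(camera, name): "centre" ([x, y, z] in m, in world coordinates, good to about 4 mm: the middle of the surface that is visible of it).
- bot.place_of(camera, name): "centre" ([x, y, z] in m, in world coordinates, good to about 4 mm: a listed point, or the origin of a listed thing).
The state is a dict: "time": time; "joint_pos": joint angles; "dq": joint speeds; "effort": joint torques, N m; "eef_pos": TCP position; "tool_rot": TCP orientation; "wrist_force": force on the tool from outside, world axes, zero at the start; "moment": the same for the moment, N m; "gripper_width": finger opening in m.
Only numpy, scipy, OpenCV 4.12 (cv2) and the standard library are available. Lean on these libraries where they do the work, as an engineer would, in place of code of your own. Each camera call takes 0.05 s, during which the arm holds its last target. There are 200 camera calls.

## Working session

There is one attempt and no reset: what is moved stays moved. The work goes in short steps, Python scripts to look and compute and a tool call to move; the robot and the scene stay as the last step left them, time stands still between calls to the robot, and variables do not carry over. Pictures are saved under pics/ and viewed, about 8 in all and at most 12, crops included, and the job is handed in when it is done.

Besides the shell and the picture viewer there is one more tool, called after "Request:" in YAML: its name, and indented under it one key for each argument. send_rows: Moves the arm, as the interface text tells. Its arguments: {"type":"object","properties":{"moves":{"type":"array"},"fingers":{"type":"number"},"newtons":{"type":"number"}},"required":["moves"]}

```bash
mkdir -p pics; cat > h.py <<'E'
from station import bot
import numpy as np, cv2
def cam(n):
    p=bot.camera_params(n); f=210/np.tan(np.radians(p["fovy"])/2); return f,p["cx"],p["cy"],np.array(p["world_from_camera"])
def px2w(n,u,v,z):
    f,cx,cy,T=cam(n); d=T[:3,:3]@np.array([(u-cx)/f,(v-cy)/f,1]); o=T[:3,3]; return o+d*(z-o[2])/d[2]
def w2px(n,P):
    f,cx,cy,T=cam(n); q=T[:3,:3].T@(np.array(P)-T[:3,3]); return q[0]/q[2]*f+cx,q[1]/q[2]*f+cy
def cloud(n,D):
    f,cx,cy,T=cam(n); v,u=np.mgrid[:420,:560]; P=np.stack([(u-cx)/f*D,(v-cy)/f*D,D],-1); W=P@T[:3,:3].T+T[:3,3]; W[D==0]=np.nan; return W
E
python3 - <<'E'
from h import *
I={}
for n in("top","side"):
    im,D=bot.snapshot(n); I[n]=im; np.savez(f"{n}0.npz",im=im,D=D)
    for k in ("gauge","tip","axle","crank","spinner","bead_jar","hoop_outer","spool_stand"):
        for r in bot.place_of(n,k): print(n,k,np.round(r["centre"],3),round(r["confidence"],2),np.round(w2px(n,r["centre"])))
cv2.imwrite("pics/top0.png",cv2.resize(I["top"][:,:,::-1],(800,600)))
cv2.imwrite("pics/side0.png",I["side"][:,:,::-1])
print(bot.read_state())
E
```

```text
top gauge [0.456 0.205 0.005] 0.82 [227. 237.]
top gauge [0.224 0.313 0.001] 0.76 [197. 324.]
top tip [0.364 0.302 0.093] 0.57 [191. 270.]
top axle [ 0.559 -0.081  0.071] 0.81 [322. 185.]
top axle [ 0.729  0.364 -0.002] 0.46 [165. 154.]
top crank [ 0.614 -0.059  0.11 ] 0.61 [312. 163.]
top spinner [ 0.556 -0.083 -0.001] 0.68 [321. 192.]
top bead_jar [ 0.331 -0.231 -0.001] 0.75 [383. 261.]
top spool_stand [ 0.728  0.365 -0.002] 0.87 [165. 154.]
side gauge [ 0.454  0.205 -0.005] 0.82 [245. 193.]
side gauge [ 0.222  0.318 -0.003] 0.71 [151. 169.]
side tip [0.35  0.207 0.071] 0.54 [197. 175.]
side tip [0.362 0.304 0.091] 0.53 [201. 140.]
side axle [ 0.558 -0.084  0.068] 0.7 [312. 279.]
side crank [ 0.613 -0.058  0.12 ] 0.49 [341. 248.]
side spinner [ 0.559 -0.08   0.004] 0.95 [310. 293.]
side bead_jar [ 0.335 -0.233  0.002] 0.65 [194. 394.]
side spool_stand [ 0.727  0.367 -0.002] 0.92 [341. 138.]
{'time': 0.9, 'joint_pos': array([ 1.2007909 ,  0.53637599, -0.00439057,  1.53790268,  0.00260283,
        1.06727306, -0.07117537]), 'dq': array([ 0.00019819, -0.0007487 , -0.00041524,  0.00153916,  0.00168062,
        0.00171034,  0.00100227]), 'effort': array([ 4.40523479e-05, -5.70895386e+01,  9.90082137e-01, -2.51923281e+01,
       -5.61333995e-02,  1.06550151e-02,  2.28106609e-05]), 'eef_pos': array([ 0.1944454 , -0.62023746,  0.23873051]), 'tool_rot': array([ 9.88480832e-01,  1.51346108e-01, -1.24833125e-05,  2.67006948e-05]), 'wrist_force': array([0.55325542, 0.21976329, 0.03257999]), 'moment': array([ 0.04165215, -0.01379424,  0.05806393]), 'gripper_width': 0.08799881378060438}
```

View pics/top0.png

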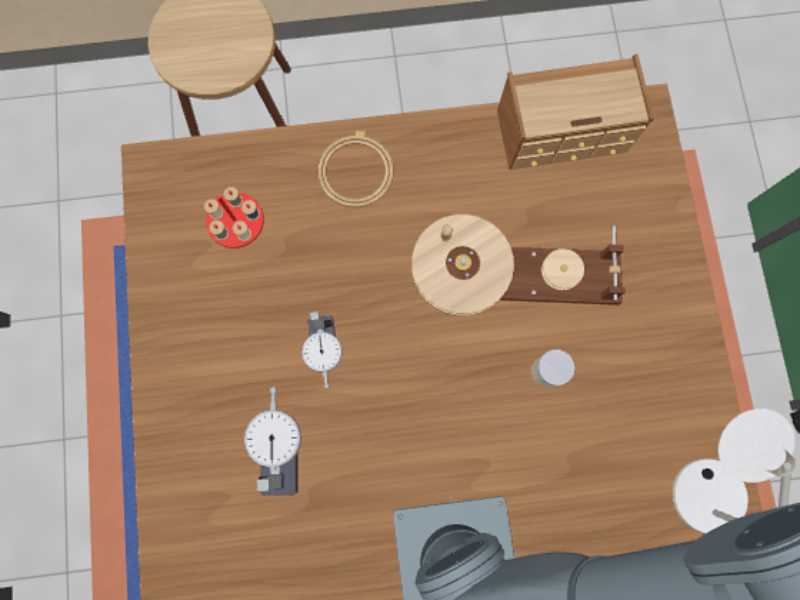

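View pics/side0.png

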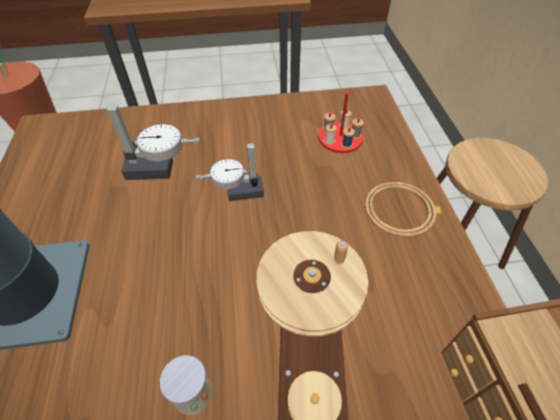

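The gauge candidates are the small one at px (322,350) in the 800-wide top view and the big one at (272,440). The small one's tip is 71 mm high and 106 mm from its origin, which matches the description. The big one's tip is at about 92 mm, so it's the look-alike. Next I'll refine from the clouds.

```bash
python3 - <<'E'
from h import *
from scipy.optimize import least_squares
print(np.round(cam("top")[3],3), np.round(cam("side")[3][:3,3],3))
for n in("top","side"):
    z=np.load(n+"0.npz"); W=cloud(n,z["D"]).reshape(-1,3)
    m=(abs(W[:,2]-.083)<.004)&(np.hypot(W[:,0]-.558,W[:,1]+.082)<.115)
    P=W[m]; h=cv2.minEnclosingCircle(P[:,:2].astype(np.float32)); print(n,"wheel",h,len(P),np.median(P[:,2]),
      "minmaxmid",(P[:,:2].max(0)+P[:,:2].min(0))/2)
    m=(W[:,2]>.1)&(np.hypot(W[:,0]-.614,W[:,1]+.059)<.03);print("crank",W[m].mean(0),np.percentile(W[m],[5,95],axis=0).round(3).tolist(),m.sum())
    g=(np.hypot(W[:,0]-.42,W[:,1]-.205)<.13)&(abs(W[:,1]-.205)<.06)
    c=g&(W[:,2]>.095); print("col",W[c].mean(0),np.percentile(W[c],[5,95],axis=0).round(3).tolist(),c.sum())
    d=g&(abs(W[:,2]-.079)<.007)&(W[:,0]<.465); print("dial",np.median(W[d],axis=0),cv2.minEnclosingCircle(W[d&(W[:,2]>.074)][:,:2].astype(np.float32)))
    t=g&(abs(W[:,2]-.069)<.008)&(W[:,0]<.372); print("plunger",W[t].mean(0),np.percentile(W[t],[2,98],axis=0).round(3).tolist(),t.sum())
im=np.load("top0.npz")["im"]; cv2.imwrite("pics/c1.png",cv2.resize(im[200:290,190:340,::-1],(750,450),interpolation=2))
print(px2w("top",228,270,.069))
E
```

```text
[[-0.123 -0.97   0.21   0.228]
 [-0.992  0.12  -0.028  0.09 ]
 [ 0.002 -0.212 -0.977  1.425]
 [ 0.     0.     0.     1.   ]] [ 0.46  -0.419  0.7  ]
top wheel ((0.5587335824966431, -0.0838618203997612), 0.10020717233419418) 3135 0.08297454837905893 minmaxmid [ 0.55868505 -0.08468178]
crank [ 0.61091475 -0.05685515  0.12679635] [[0.604, -0.066, 0.104], [0.62, -0.048, 0.137]] 69
col [0.47523288 0.20711262 0.1332451 ] [[0.47, 0.201, 0.101], [0.483, 0.214, 0.148]] 52
dial [0.41811878 0.20652489 0.07944063] ((0.40481188893318176, 0.20851294696331024), 0.05132509395480156)
plunger [0.36056043 0.20606986 0.07142718] [[0.351, 0.203, 0.066], [0.371, 0.209, 0.076]] 18
side wheel ((0.5568258166313171, -0.08469536155462265), 0.10030794143676758) 8256 0.08313454256600011 minmaxmid [ 0.55646387 -0.08470431]
crank [ 0.61033141 -0.06351769  0.12293093] [[0.602, -0.069, 0.103], [0.62, -0.054, 0.136]] 209
col [0.47500249 0.20267782 0.12524318] [[0.469, 0.2, 0.098], [0.481, 0.211, 0.146]] 140
dial [0.41687581 0.20181773 0.07942529] ((0.40498751401901245, 0.206160768866539), 0.04971189796924591)
plunger [0.35931978 0.20368706 0.07091214] [[0.348, 0.201, 0.067], [0.371, 0.207, 0.074]] 34
[0.3542681  0.20618817 0.069     ]
```

View pics/c1.png

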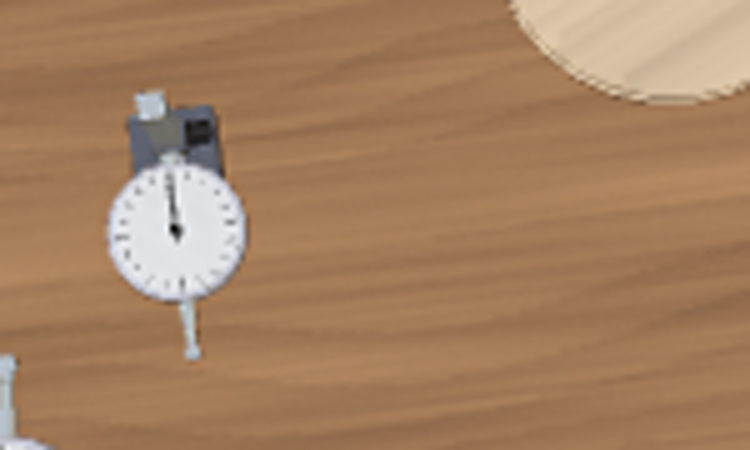

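The crop shows the small gauge at crop px (175,230) with its needle at the column, and its plunger points towards world -x. I'll turn the tool so its jaws lie along world x.

Request:
send_rows:
  moves:
    - [0,0,0,-0.115]
    - [0,0,0,-0.115]
    - [0,0,0,-0.115]
    - [0,0,0,-0.115]
    - [0,0,0,-0.115]
    - [0,0,0,-0.115]
    - [0,0,0,-0.115]
    - [0,0,0,-0.115]
    - [0,0,0,-0.115]
    - [0,0,0,-0.115]
    - [0,0,0,-0.115]
    - [0,0,0,-0.01]
  fingers: 8.8

```text
time: 1.9
eef_pos: [0.1941, -0.6205, 0.2389]
tool_rot: [0.682, 0.731, -0.001, -0.0]
wrist_force: [-0.0, -0.5, 0.3]
gripper_width: 0.0882
```

Request:
send_rows:
  moves:
    - [0,2,0,0.07]
    - [2.5,3,0,0]
    - [2.5,3,0,0]
    - [2.5,3,0,0]
    - [2.5,3,0,0]
    - [2.5,3,0,0]
    - [2.5,3,0,0]
    - [2.5,3,0,0]
    - [3,2.5,0,0]
    - [3.5,2,0,0]
    - [3.5,1,0,0]
    - [3.5,1,0,0]

```text
time: 2.9
eef_pos: [0.5044, -0.3159, 0.2358]
tool_rot: [0.731, 0.683, -0.003, 0.002]
wrist_force: [0.6, 0.3, 0.8]
gripper_width: 0.088
```

Request:
send_rows:
  moves:
    - [4,0,0,0]
    - [4,0,0,0]
    - [4,0,0,0]
    - [4,0,0,0]
    - [4,0,0,0]
    - [4,0,0,0]
    - [4,0,0,0]
    - [4,0,0,0]
    - [3,0,0,0]
    - [2,0,0,0]
    - [1,0,0,0]
    - [0,0,0,0]

```text
time: 3.9
eef_pos: [0.5376, 0.0915, 0.2358]
tool_rot: [0.741, 0.672, 0.002, 0.003]
wrist_force: [0.5, 0.9, -0.1]
gripper_width: 0.0881
```

Request:
send_rows:
  moves:
    - [3,-1,0,-0.09]
    - [3,-2,0,0]
    - [3,-2,0,0]
    - [2.5,-1.2,0,0]
    - [0,0,0,0]
    - [0,0,0,0]

```text
time: 4.4
eef_pos: [0.4798, 0.2061, 0.2347]
tool_rot: [0.716, 0.698, 0.001, 0.005]
wrist_force: [0.5, -0.8, -0.5]
gripper_width: 0.0882
```

```bash
cat >> h.py <<'E'
def pose():
    s=bot.read_state(); q=s["tool_rot"]; return s["eef_pos"],np.degrees(2*np.arctan2(q[1],q[0]))
def go(x,y,z,phi,n=1):
    "total shift in the tool axes, cm, and spin"
    p,f=pose(); d=np.array([x,y,z])-p; a=np.radians(f)
    t=[d[0]*np.cos(a)+d[1]*np.sin(a), d[0]*np.sin(a)-d[1]*np.cos(a), -d[2]]
    print("at",p.round(4),"phi",round(f,1),"shift cm",np.round(np.array(t)*100,2),"spin",round(np.radians((f-phi+180)%360-180),3))
E
python3 - <<'E'
from h import *
im,D=bot.snapshot("wrist"); W=cloud("wrist",D).reshape(-1,3)
cv2.imwrite("pics/w1.png",im[:,:,::-1])
g=(np.hypot(W[:,0]-.476,W[:,1]-.206)<.04)&(W[:,2]>.1)&(W[:,2]<.15)
print(g.sum(),np.percentile(W[g],[2,50,98],axis=0).round(4).tolist())
t=g&(W[:,2]>.14);print(t.sum(),cv2.minAreaRect(W[t][:,:2].astype(np.float32)) if t.sum() else 0)
go(.476,.206,.093,90)
E
```

```text
562 [[0.471, 0.2031, 0.1023], [0.4777, 0.2141, 0.1439], [0.4844, 0.2166, 0.1458]]
358 ((0.4775819778442383, 0.20944787561893463), (0.01404525525867939, 0.014178784564137459), 1.5831106901168823)
at [0.4798 0.2063 0.2348] phi 88.5 shift cm [-0.04 -0.38 14.18] spin -0.026
```

View pics/w1.png

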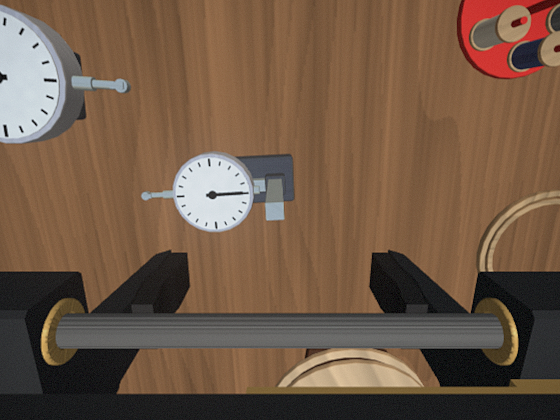

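The wrist view shows the gauge at (213,193) with its column top at (275,210); the big look-alike is at upper left. Going down onto the column.

Request:
send_rows:
  moves:
    - [0.3,-0.2,2,-0.05]
    - [0,0,3,0]
    - [0,0,3,0]
    - [0,0,3,0]
    - [0,0,2,0]
    - [0,0,1,0]
    - [0,0,0,0]

```text
time: 5.03
eef_pos: [0.4893, 0.1955, 0.091]
tool_rot: [0.707, 0.707, 0.003, 0.009]
wrist_force: [0.3, 0.1, -0.2]
gripper_width: 0.088
```

```bash
python3 -c "
from h import *
go(.4776,.2094,.093,91.6); print(bot.read_state()['wrist_force'])"
```

```text
at [0.4893 0.1955 0.091 ] phi 90.0 shift cm [ 1.39 -1.17 -0.2 ] spin -0.028
[ 0.25253241  0.05628905 -0.16993667]
```

Request:
send_rows:
  moves:
    - [0.7,-0.6,-0.1,-0.028]
    - [0.6,-0.5,0,0]
    - [0,0,0,0]

```text
time: 5.28
eef_pos: [0.4794, 0.2074, 0.0935]
tool_rot: [0.698, 0.716, 0.003, 0.01]
wrist_force: [-0.2, 0.5, 0.7]
gripper_width: 0.0879
```

```bash
python3 -c "
from h import *
go(.4776,.2094,.093,91.6); print(bot.read_state()['wrist_force'],bot.read_state()['tool_rot'])"
```

```text
at [0.4794 0.2074 0.0935] phi 91.4 shift cm [ 0.2  -0.18  0.05] spin -0.003
[-0.17234065  0.49924068  0.71617558] [0.69815809 0.71586325 0.003154   0.01025337]
```

Request:
send_rows:
  moves:
    - [0.2,-0.18,0,0]
    - [0,0,0,0]
    - [0,0,0,0]
    - [0,0,0,0]
    - [0,0,0,0]
    - [0,0,0,0]
    - [0,0,0,0]
    - [0,0,0,0]
  fingers: 0.5
  newtons: 45

```text
time: 5.95
eef_pos: [0.4796, 0.2116, 0.0977]
tool_rot: [0.698, 0.716, 0.007, 0.012]
wrist_force: [-0.1, -0.7, 0.7]
gripper_width: 0.0365
```

Request:
send_rows:
  moves:
    - [0,0,0,0]
    - [0,0,0.2,0]
    - [0,0,0,0]
    - [0,0,0,0]
    - [0,0,0,0]

```text
time: 6.37
eef_pos: [0.4775, 0.2114, 0.0956]
tool_rot: [0.698, 0.716, 0.004, 0.011]
wrist_force: [-1.2, -1.1, 8.8]
gripper_width: 0.0136
```

```bash
python3 -c "
from h import *
go(.4776,.2094,.093,91.6); s=bot.read_state();print(s)"
```

```text
at [0.4775 0.2114 0.0956] phi 91.5 shift cm [-0.2   0.    0.26] spin -0.002
{'time': 6.3667, 'joint_pos': array([-0.14362863,  0.5742478 , -0.47278033,  1.96651236,  0.43346534,
        0.68509576, -0.86424788]), 'dq': array([-0.002177  , -0.00638491, -0.00668791, -0.0002307 , -0.01024274,
        0.01738016, -0.00146909]), 'effort': array([-1.57017717e-01, -4.53883410e+01, -4.96779397e+00, -1.63102055e+01,
        4.20662602e-01, -1.05927072e+00, -8.93971621e-03]), 'eef_pos': array([0.47754754, 0.21137172, 0.09559898]), 'tool_rot': array([0.69801107, 0.71598974, 0.00438579, 0.01095435]), 'wrist_force': array([-1.17943536, -1.12679632,  8.78192091]), 'moment': array([-2.53686268e-01,  8.15196137e-01,  7.20462203e-04]), 'gripper_width': 0.0136016397871017}
```

Gripped, opening 13.6 mm. Lift, then turn the gauge to face -y.

Request:
send_rows:
  moves:
    - [0,0,-0.8,0]
    - [0,0,-0.8,0]
    - [0,0,-0.4,-0.05]
    - [0,0,0,-0.12]
    - [0,0,0,-0.12]
    - [0,0,0,-0.12]
    - [0,0,0,-0.12]
    - [0,0,0,-0.12]
    - [0,0,0,-0.12]
    - [0,0,0,-0.12]

```text
time: 7.2
eef_pos: [0.4714, 0.2063, 0.1136]
tool_rot: [0.306, 0.952, -0.006, 0.008]
wrist_force: [-1.1, -0.4, -8.9]
gripper_width: 0.0135
```

```bash
python3 -c "
from h import *
go(.5577,.155,.11,180); s=bot.read_state();print(s['wrist_force'],s['tool_rot'],s['joint_pos'])"
```

```text
at [0.4714 0.2063 0.1136] phi 144.4 shift cm [-10.     0.86   0.36] spin -0.622
[-1.08693228 -0.40515291 -8.8591067 ] [ 0.30586055  0.95202692 -0.0059341   0.00767211] [ 0.0394149   0.59994719 -0.7113218   1.95816711  0.57417095  0.79190502
 -0.05613182]
```

Request:
send_rows:
  moves:
    - [0,0,0,-0.12]
    - [0,0,0,-0.12]
    - [0,0,0,-0.12]
    - [0,0,0,-0.12]
    - [0,0,0,-0.1]
    - [0,0,0,0]

```text
time: 7.7
eef_pos: [0.4689, 0.2013, 0.1116]
tool_rot: [0.007, 1.0, -0.01, 0.002]
wrist_force: [-0.4, 0.6, -9.0]
gripper_width: 0.0131
```

```bash
python3 -c "
from h import *
go(.5577,.155,.11,180); s=bot.read_state();print(s['wrist_force'],s['tool_rot'],s['joint_pos'])"
```

```text
at [0.4689 0.2013 0.1116] phi 179.2 shift cm [-8.94 -4.51  0.16] spin -0.014
[-0.3735882   0.62669859 -8.97475648] [ 0.00685205  0.99992411 -0.01000698  0.00216389] [ 0.14164124  0.653911   -0.84780569  1.95838357  0.68173228  0.84879988
  0.46984548]
```

Request:
send_rows:
  moves:
    - [-1.3,-0.6,0,0]
    - [-1.3,-0.6,0,0]
    - [-1.3,-0.6,0,0]
    - [-1.3,-0.6,0,0]
    - [-1.3,-0.6,0,0]
    - [-1.3,-0.6,0,0]
    - [-1.1,-0.6,0,0]
    - [0,0,0,0]
    - [0,0,0,0]

```text
time: 8.45
eef_pos: [0.5608, 0.1487, 0.1097]
tool_rot: [0.021, 1.0, -0.012, -0.002]
wrist_force: [-1.2, 0.4, -9.5]
gripper_width: 0.0137
```

```bash
cat > gz.py <<'E'
from h import *
import sys
go(.5577,.155,.105,180); s=bot.read_state();print(s['time'],s['wrist_force'].round(1),s['tool_rot'].round(4))
for n in("side","top"):
    im,D=bot.snapshot(n); W=cloud(n,D).reshape(-1,3)
    for k in ("gauge","tip"):
        for r in bot.place_of(n,k): print(n,k,np.round(r["centre"],3),round(r["confidence"],2),np.round(w2px(n,r["centre"])))
    cv2.imwrite(f"pics/{sys.argv[1]}_{n}.png",cv2.resize(im[:,:,::-1],(800,600)))
E
python3 gz.py a
```

```text
at [0.5608 0.1487 0.1097] phi 177.6 shift cm [0.33 0.61 0.47] spin -0.042
8.45 [-1.2  0.4 -9.5] [ 0.0208  0.9997 -0.0122 -0.0015]
side gauge [ 0.22   0.317 -0.006] 0.64 [151. 171.]
side gauge [0.559 0.119 0.014] 0.56 [294. 211.]
side tip [0.362 0.301 0.092] 0.55 [200. 140.]
top gauge [0.222 0.312 0.002] 0.74 [197. 324.]
top gauge [0.559 0.124 0.017] 0.6 [251. 198.]
top tip [0.362 0.301 0.094] 0.47 [191. 271.]
```

View pics/a_side.png

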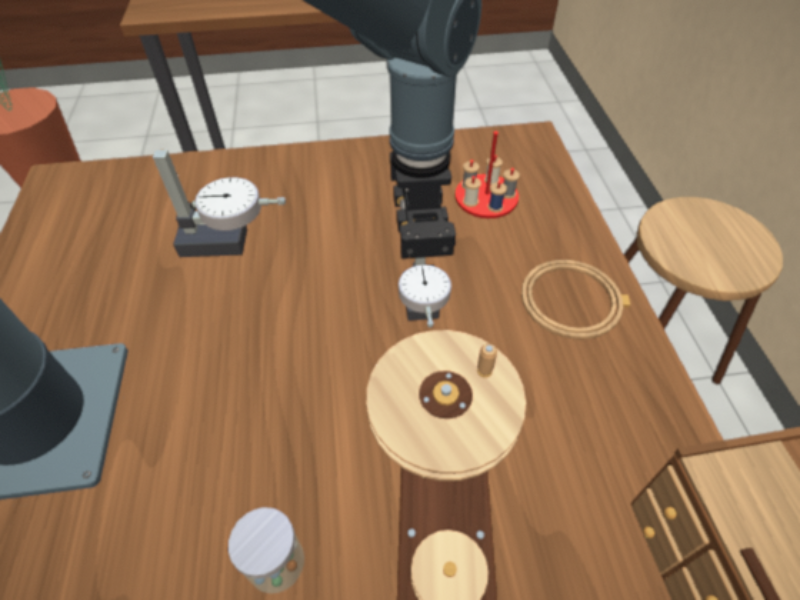

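The side view shows the held gauge (425,290) facing the wheel (445,395), its dial clear of the gripper and the needle at zero. Back off slightly, straighten and lower.

Request:
send_rows:
  moves:
    - [0.3,0.6,0,-0.04]
    - [0.2,0,0.3,0]
    - [0,0,0.4,0]
    - [0,0,0.3,0]
    - [0,0,0,0]
    - [0,0,0,0]

```text
time: 9.25
eef_pos: [0.5531, 0.1582, 0.099]
tool_rot: [-0.005, 1.0, -0.012, -0.002]
wrist_force: [-0.4, 0.6, -10.0]
gripper_width: 0.0131
```

```bash
python3 -c "
from h import *
go(.5557,.1285,.098,180); s=bot.read_state();print(s['wrist_force'],s['tool_rot'],s['joint_pos'])"
```

```text
at [0.5531 0.1582 0.099 ] phi 180.6 shift cm [-0.23 -2.97  0.1 ] spin 0.01
[ -0.44106691   0.63451344 -10.04368039] [-0.00499486  0.99991559 -0.01184707 -0.00187417] [ 0.20886554  0.75923639 -0.8118449   1.79262477  0.70588158  0.92100628
  0.65263074]
```

Request:
send_rows:
  moves:
    - [-0.2,0,0.15,0]
    - [0,-0.5,0,0]
    - [0,-0.5,0,0]
    - [0,-0.4,0,0]
    - [0,-0.3,0,0]
    - [0,0,0,0]

```text
time: 9.75
eef_pos: [0.556, 0.1389, 0.0977]
tool_rot: [-0.004, 1.0, -0.012, -0.002]
wrist_force: [0.4, 1.3, -9.6]
gripper_width: 0.0136
```

```bash
sed -i 's/^go.*;/go(.5557,.1285,.096,180);/' gz.py; cat >> gz.py <<'E'
im=cv2.imread(f"pics/{sys.argv[1]}_side.png"); x,y=int(sys.argv[2]),int(sys.argv[3])
cv2.imwrite(f"pics/{sys.argv[1]}_c.png",cv2.resize(im[y-60:y+60,x-80:x+80],(800,600),interpolation=2))
E
python3 gz.py b 430 330
```

```text
at [0.556  0.1389 0.0977] phi 180.5 shift cm [ 0.03 -1.04  0.17] spin 0.009Traceback (most recent call last):
  File "gz.py", line 3, in <module>
    go(.5557,.1285,.096,180);print(s['time'],s['wrist_force'].round(1),s['tool_rot'].round(4))
                                   ^
NameError: name 's' is not defined
```

```bash
cat > nd.py <<'E'
from h import *
def rect(im,n,c,yaw,z=.0795,half=.05,N=300):
    "patch with the column up: rows grow along the plunger"
    d=np.array([np.cos(yaw),np.sin(yaw)]); r=np.array([-d[1],d[0]])   # seen from above with plunger down, right = d rotated +90
    src=[w2px(n,[*(np.array(c)+a*half*r+b*half*d),z]) for a,b in((-1,-1),(1,-1),(1,1),(-1,1))]
    M=cv2.getPerspectiveTransform(np.float32(src),np.float32([[0,0],[N,0],[N,N],[0,N]]))
    return cv2.warpPerspective(im,M,(N,N),flags=cv2.INTER_CUBIC)
def needle(p,half=.05):
    g=cv2.cvtColor(p,cv2.COLOR_RGB2GRAY); N=len(g)
    m=cv2.morphologyEx((g>165).astype(np.uint8),cv2.MORPH_CLOSE,np.ones((25,25)))
    cn=max(cv2.findContours(m,0,2)[0],key=cv2.contourArea); (cx,cy),(a,b),_=cv2.fitEllipse(cv2.convexHull(cn))
    A=np.radians(np.arange(0,360,2)); R=np.arange(.2,.62,.03)*min(a,b)/2
    X=cx+np.outer(np.sin(A),R); Y=cy-np.outer(np.cos(A),R)
    s=255-cv2.remap(g,X.astype(np.float32),Y.astype(np.float32),1).astype(float)
    s=s.mean(1); s-=np.median(s); w=np.clip(s-.5*s.max(),0,None)
    return np.angle((w*np.exp(1j*A)).sum())%(2*np.pi), (round(cx),round(cy),round(a),round(b)), round(s.max())
def read(n="side",c=(.5577,.0705),yaw=-np.pi/2,save=None):
    im,D=bot.snapshot(n); p=rect(im,n,c,yaw); 
    if save: cv2.imwrite(save,p[:,:,::-1])
    return needle(p)
E
python3 - <<'E'
from nd import *
im=np.load("side0.npz")["im"]; p=rect(im,"side",(.4196,.2085),np.pi+.03); print(needle(p))
im=np.load("top0.npz")["im"]; p2=rect(im,"top",(.4196,.2085),np.pi+.03); print(needle(p2))
im,D=bot.snapshot("side"); p3=rect(im,"side",(.5577,.081),-np.pi/2); print(needle(p3))
im,D=bot.snapshot("top"); p4=rect(im,"top",(.5577,.081),-np.pi/2); print(needle(p4))
cv2.imwrite("pics/r.png",np.vstack([np.hstack([p,p2]),np.hstack([p3,p4])])[:,:,::-1])
E
```

```text
(np.float64(5.996569107735742), (166, 147, 225, 292), 61)
(np.float64(6.269694467103601), (154, 157, 219, 266), 111)
(np.float64(2.3015542462760488), (149, 158, 222, 254), 72)
(np.float64(4.946974072637069), (102, 135, 105, 201), 19)
```

View pics/r.png

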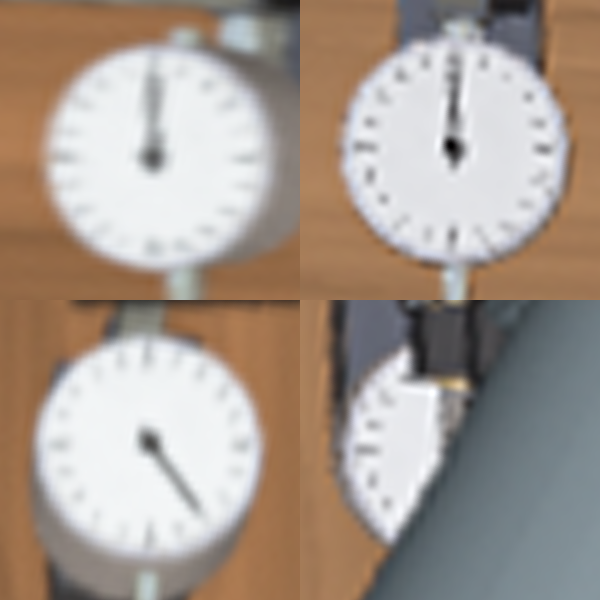

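The rectified side view (lower left) shows the needle at about 145°, so the plunger is 4 mm in. That puts the tip at r ≈ 99.5 mm, which is the cheek rim and not the groove. The tool's tilt has pitched the nose up. I'll back off, set the gauge down so it settles flat, and regrip.

Request:
send_rows:
  moves:
    - [0,0.5,0,0]
    - [0,0.8,0,0]
    - [0,0.5,0,0]
    - [0,0,0.1,0]
    - [0,0,0.1,0]
    - [0,0,0.1,0]
    - [0,0,0.1,0]

```text
time: 10.43
eef_pos: [0.556, 0.1611, 0.0959]
tool_rot: [-0.006, 1.0, -0.012, -0.001]
wrist_force: [-4.3, -2.1, 5.1]
gripper_width: 0.0137
```

```bash
python3 -c "
from h import *
go(.5557,.1285,.096,180); s=bot.read_state();print(s['wrist_force'],s['tool_rot'],s['moment'])"
```

```text
at [0.556  0.1611 0.0959] phi 180.7 shift cm [ 0.07 -3.26 -0.01] spin 0.011
[-4.27140131 -2.0797935   5.10896428] [-5.73948896e-03  9.99905779e-01 -1.24402231e-02 -8.55630461e-04] [-0.17741472  0.93271763  0.00781018]
```

On the table now (wrist z went from -10 to +5 N). Release a little and regrip.

Request:
send_rows:
  moves:
    - [0,0,0,0]
    - [0,0,0,0]
    - [0,0,0,0]
    - [0,0,0,0]
  fingers: 2.6

```text
time: 10.77
eef_pos: [0.5591, 0.1618, 0.0987]
tool_rot: [-0.006, 1.0, -0.012, 0.003]
wrist_force: [0.0, -0.6, -0.7]
gripper_width: 0.0261
```

```bash
python3 - <<'E'
from nd import *
go(.5557,.16,.096,180); s=bot.read_state();print(s['wrist_force'],s['tool_rot'])
print(read(c=(.5577,.103)))
f=[bot.place_of("side",k) for k in("gauge","tip")];print(f)
im,D=bot.snapshot("side");W=cloud("side",D).reshape(-1,3)
d=(np.hypot(W[:,0]-.557,W[:,1]-.103)<.05)&(W[:,2]>.076)&(W[:,2]<.084)
print("dial",cv2.minEnclosingCircle(W[d][:,:2].astype(np.float32)),np.linalg.lstsq(np.c_[W[d][:,:2]-[.557,.103],np.ones(d.sum())],W[d][:,2],rcond=None)[0])
p=(abs(W[:,0]-.557)<.03)&(W[:,1]<.066)&(W[:,1]>.02)&(W[:,2]>.05)&(W[:,2]<.095)
print("plunger",p.sum(),np.percentile(W[p],[2,50,98],axis=0).round(3).tolist(), "yaw slope dx/dy",np.polyfit(W[p][:,1],W[p][:,0],1))
E
```

```text
at [0.5591 0.1618 0.0987] phi 180.6 shift cm [ 0.34 -0.17  0.27] spin 0.011
[ 0.02743394 -0.58724057 -0.68746346] [-0.0056466   0.99990812 -0.01206542  0.00250893]
(np.float64(0.019766580915005327), (140, 165, 221, 246), 89)
[[{'centre': [0.5577, 0.134, -0.0024], 'confidence': 0.97}, {'centre': [0.2243, 0.3161, 0.0005], 'confidence': 0.76}], [{'centre': [0.5558, 0.0317, 0.0732], 'confidence': 0.52}, {'centre': [0.3595, 0.3031, 0.09], 'confidence': 0.42}]]
dial ((0.553667426109314, 0.10776206851005554), 0.04571858420968056) [0.00416058 0.01012434 0.07952903]
plunger 118 [[0.541, 0.031, 0.061], [0.554, 0.063, 0.072], [0.568, 0.066, 0.079]] yaw slope dx/dy [0.04286061 0.55138494]
```

The gauge sits flat with its needle at 0. Regrip, take the weight, and check tip height before advancing.

Request:
send_rows:
  moves:
    - [0.2,-0.1,0.2,0]
    - [0,0,0,0]
    - [0,0,0,0]
    - [0,0,0,0]
    - [0,0,0,0]
  fingers: 0.8
  newtons: 35

```text
time: 11.38
eef_pos: [0.5565, 0.1607, 0.0963]
tool_rot: [-0.006, 1.0, -0.012, 0.002]
wrist_force: [-0.6, -1.2, 0.7]
gripper_width: 0.0135
```

```bash
cat > ck.py <<'E'
from nd import *
import sys
p,f=pose(); go(.5557,.1285,.096,180); s=bot.read_state();print(s['time'],s['wrist_force'].round(1),s['tool_rot'].round(4),s['gripper_width'])
y=p[1]-.058
im,D=bot.snapshot("side");W=cloud("side",D).reshape(-1,3)
print(needle(rect(im,"side",(.5577,y),-np.pi/2)))
d=(np.hypot(W[:,0]-.557,W[:,1]-y)<.036)&(W[:,2]>.076)&(W[:,2]<.09)
print("dial z, slopes",np.linalg.lstsq(np.c_[W[d][:,:2]-[.557,y],np.ones(d.sum())],W[d][:,2],rcond=None)[0].round(4))
print([(np.round(r["centre"],4),r["confidence"]) for k in ("gauge","tip") for r in bot.place_of("side",k) if r["centre"][0]>.45])
E
python3 ck.py
```

```text
at [0.5565 0.1607 0.0963] phi 180.6 shift cm [ 0.12 -3.22  0.03] spin 0.011
11.3833 [-0.6 -1.2  0.7] [-0.0055  0.9999 -0.0119  0.0021] 0.013504637285909444
(np.float64(0.011182357006032498), (143, 161, 221, 251), 102)
dial z, slopes [-0.005  -0.0248  0.0809]
[(array([0.5553, 0.1333, 0.0007]), 0.93), (array([0.5585, 0.0302, 0.0761]), 0.4)]
```

The dial slope is -0.025, so jaws along the plunger pitch the nose up with the tool's tilt. I'll regrip with the jaws across the plunger, where that tilt has no effect.

Request:
send_rows:
  moves:
    - [0,0,0,0]
    - [0,0,0,0]
    - [0,0,0,0]
    - [0,0,0,0]
    - [0,0,0,0]
    - [0,0,0,0]
  fingers: 5

```text
time: 12.03
eef_pos: [0.5562, 0.16, 0.0958]
tool_rot: [-0.006, 1.0, -0.013, 0.002]
wrist_force: [-0.1, -0.1, -0.3]
gripper_width: 0.0497
```

Request:
send_rows:
  moves:
    - [0,0,0,0.12]
    - [0,0,0,0.12]
    - [0,0,0,0.12]
    - [0,0,0,0.12]
    - [0,0,0,0.12]
    - [0,0,0,0.12]
    - [0,0,0,0.12]
    - [0,0,0,0.12]
    - [0,0,0,0.12]
    - [0,0,0,0.12]
    - [0,0,0,0.12]
    - [0,0,0,0.12]

```text
time: 13.03
eef_pos: [0.5556, 0.1621, 0.0959]
tool_rot: [0.676, 0.737, -0.007, 0.008]
wrist_force: [-0.2, -0.1, 0.6]
gripper_width: 0.0498
```

```bash
sed -i 's/go(.*180)/go(.5567,.161,.096,90)/' ck.py; python3 ck.py
```

```text
at [0.5556 0.1621 0.0959] phi 95.0 shift cm [-0.12  0.1  -0.01] spin 0.087
13.0333 [-0.2 -0.1  0.6] [ 0.6758  0.737  -0.0069  0.0084] 0.04984553641046183
(np.float64(6.281877096463153), (144, 168, 223, 240), 87)
dial z, slopes [-0.0044 -0.005   0.0797]
[(array([ 0.5565,  0.1308, -0.0034]), 0.74), (array([0.559 , 0.0329, 0.0708]), 0.41)]
```

Request:
send_rows:
  moves:
    - [-0.1,0.1,0,0.08]
    - [0,0,0,0]
    - [0,0,0,0]
    - [0,0,0,0]
    - [0,0,0,0]
    - [0,0,0,0]
    - [0,0,0,0]
  fingers: 0.8
  newtons: 45

```text
time: 13.77
eef_pos: [0.5565, 0.1615, 0.0957]
tool_rot: [0.694, 0.72, -0.007, 0.008]
wrist_force: [0.7, 0.8, -0.7]
gripper_width: 0.0136
```

```bash
python3 ck.py
```

```text
at [0.5565 0.1615 0.0957] phi 92.1 shift cm [-0.05  0.02 -0.03] spin 0.036
13.7667 [ 0.7  0.8 -0.7] [ 0.6941  0.7198 -0.0066  0.0084] 0.013555352405234344
(np.float64(6.266303224377432), (144, 166, 223, 242), 88)
dial z, slopes [-0.0059 -0.0023  0.0796]
[(array([ 0.5594,  0.1346, -0.0026]), 0.78), (array([0.5599, 0.0284, 0.0735]), 0.54)]
```

Request:
send_rows:
  moves:
    - [0,0,-0.15,0.035]
    - [-0.5,0,0,0]
    - [-0.5,0,0,0]
    - [-0.5,0,0,0]
    - [-0.5,0,0,0]
    - [0,0,0,0]

```text
time: 14.42
eef_pos: [0.5544, 0.1425, 0.096]
tool_rot: [0.705, 0.709, -0.006, 0.006]
wrist_force: [1.3, 1.0, -4.3]
gripper_width: 0.0137
```

```bash
python3 ck.py
```

```text
at [0.5544 0.1425 0.096 ] phi 90.3 shift cm [1.85 0.24 0.  ] spin 0.006
14.4167 [ 1.3  1.  -4.3] [ 0.705   0.7092 -0.0062  0.0062] 0.013721436465137111
(np.float64(0.011903875606220306), (132, 165, 222, 243), 90)
dial z, slopes [-0.0078  0.0038  0.0797]
[(array([ 0.5571,  0.1148, -0.0019]), 0.83)]
```

Request:
send_rows:
  moves:
    - [0,0.4,0,0]
    - [-0.4,0,0,0]
    - [-0.4,0,0,0]
    - [0,0,0,0]

```text
time: 14.9
eef_pos: [0.5576, 0.1357, 0.096]
tool_rot: [0.704, 0.71, -0.007, 0.005]
wrist_force: [-0.1, -0.3, -5.6]
gripper_width: 0.0138
```

```bash
python3 ck.py
```

```text
at [0.5576 0.1357 0.096 ] phi 90.4 shift cm [ 2.53 -0.07  0.  ] spin 0.007
14.9 [-0.1 -0.3 -5.6] [ 0.7044  0.7097 -0.0068  0.0052] 0.013789143269004364
(np.float64(0.07254528031334702), (141, 166, 222, 242), 92)
dial z, slopes [-0.0028  0.0024  0.0798]
[(array([0.554 , 0.1075, 0.0006]), 0.66), (array([ 0.725 ,  0.3668, -0.0037]), 0.28)]
```

Request:
send_rows:
  moves:
    - [-0.25,0,0,0]
    - [-0.25,0,0,0]
    - [0,0,0,0]

```text
time: 15.3
eef_pos: [0.5577, 0.1323, 0.0962]
tool_rot: [0.704, 0.71, -0.006, 0.005]
wrist_force: [0.5, 0.6, -6.3]
gripper_width: 0.0136
```

```bash
python3 ck.py
```

```text
at [0.5577 0.1323 0.0962] phi 90.5 shift cm [ 2.88 -0.07  0.02] spin 0.009
15.3 [ 0.5  0.6 -6.3] [ 0.704   0.7101 -0.0058  0.0047] 0.013640131412728549
(np.float64(1.9415172940120935), (142, 166, 222, 246), 69)
dial z, slopes [-0.0074  0.0034  0.0797]
[(array([ 0.5555,  0.1046, -0.0016]), 0.82)]
```

Now in the groove (needle 1.94 rad, tip at about 91–92 mm). Another 2 mm gives half travel.

Request:
send_rows:
  moves:
    - [-0.22,0,0,0]
    - [0,0,0,0]

```text
time: 15.62
eef_pos: [0.5576, 0.1305, 0.0962]
tool_rot: [0.704, 0.71, -0.006, 0.005]
wrist_force: [0.7, 0.4, -7.4]
gripper_width: 0.0137
```

```bash
python3 ck.py
```

```text
at [0.5576 0.1305 0.0962] phi 90.5 shift cm [ 3.05 -0.06  0.02] spin 0.009
15.6167 [ 0.7  0.4 -7.4] [ 0.7038  0.7103 -0.0057  0.0046] 0.013650180722036913
(np.float64(3.1612563684227615), (142, 165, 222, 242), 88)
dial z, slopes [-0.0032  0.0036  0.0797]
[(array([5.609e-01, 1.020e-01, 1.000e-04]), 0.61), (array([ 0.6152, -0.0586,  0.1157]), 0.43)]
```

Request:
send_rows:
  moves:
    - [0,0,0.07,0]
    - [0,0,0.05,0]
    - [0,0,0,0]

```text
time: 16.02
eef_pos: [0.5578, 0.1308, 0.0961]
tool_rot: [0.704, 0.71, -0.006, 0.005]
wrist_force: [-0.7, 0.0, -4.6]
gripper_width: 0.0139
```

```bash
python3 ck.py
```

```text
at [0.5578 0.1308 0.0961] phi 90.5 shift cm [ 3.02 -0.08  0.01] spin 0.009
16.0167 [-0.7  0.  -4.6] [ 0.7038  0.7104 -0.0058  0.005 ] 0.013863787979998198
(np.float64(2.992909253052571), (142, 166, 222, 245), 90)
dial z, slopes [-0.009   0.004   0.0797]
[(array([ 0.5602,  0.1021, -0.0011]), 0.56)]
```

Release.

Request:
send_rows:
  moves:
    - [0,0,0.05,0]
    - [0,0,0,0]
    - [0,0,0,0]
    - [0,0,0,0]
    - [0,0,0,0]
    - [0,0,0,0]
  fingers: 5

```text
time: 16.67
eef_pos: [0.5602, 0.1295, 0.0965]
tool_rot: [0.704, 0.71, -0.005, 0.007]
wrist_force: [0.1, 0.5, 0.6]
gripper_width: 0.0494
```

```bash
python3 ck.py; python3 -c "
from nd import *
im,D=bot.snapshot('side'); cv2.imwrite('pics/d.png',cv2.resize(im[150:330,180:420,::-1],(800,600),interpolation=2))"
```

```text
at [0.5602 0.1295 0.0965] phi 90.5 shift cm [ 3.15 -0.32  0.05] spin 0.008
16.6667 [0.1 0.5 0.6] [ 0.7043  0.7099 -0.0046  0.0067] 0.049449321432671216
(np.float64(2.6016809589867322), (142, 163, 221, 249), 87)
dial z, slopes [-0.0069 -0.0044  0.0797]
[(array([ 0.5586,  0.1011, -0.0029]), 0.79)]
```

View pics/d.png

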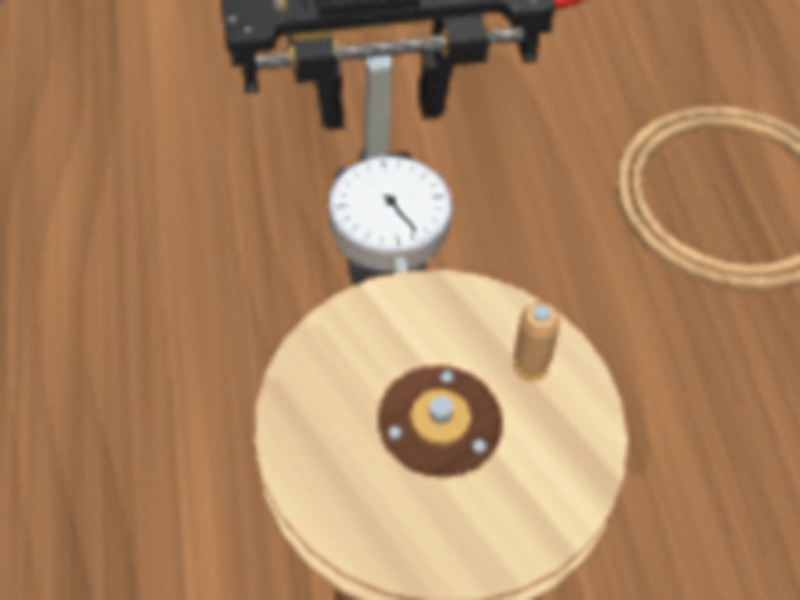

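```bash
python3 -c "
from h import *
print(px2w('side',293.4,168.9,.145),px2w('side',296.7,210,.0797),px2w('side',300,229.5,.072))
for z in(.09,.095,.1): print(px2w('side',312,272.4,z))
for n in ('side',):
  for k in('crank','axle','tip','gauge'): print(k,[(np.round(r['centre'],4),r['confidence']) for r in bot.place_of(n,k)])
go(.612,-.058,.25,90)
print(bot.read_state()['joint_pos'])
"
```

```text
[0.55566924 0.12449285 0.145     ] [0.55520665 0.07040301 0.0797    ] [0.55487833 0.02627214 0.072     ]
[ 0.55767929 -0.08245285  0.09      ]
[ 0.55687865 -0.08520834  0.095     ]
[ 0.55607801 -0.08796384  0.1       ]
crank [(array([ 0.611 , -0.0557,  0.1154]), 0.49), (array([ 0.3293, -0.2326,  0.0042]), 0.31)]
axle [(array([ 0.5601, -0.0836,  0.0679]), 0.7)]
tip [(array([0.362 , 0.3023, 0.0914]), 0.47)]
gauge [(array([ 0.5558,  0.1037, -0.0016]), 0.85), (array([ 0.2191,  0.3156, -0.0024]), 0.61)]
at [0.5599 0.1297 0.0964] phi 90.5 shift cm [-18.81   5.05 -15.36] spin 0.008
[ 0.02417713  0.64784052 -0.45758575  1.81689034  0.41434097  0.77544204
 -0.64701598]
```

Request:
send_rows:
  moves:
    - [0,0,-1,0]
    - [0,0,-2,0]
    - [0,0,-2,0]
    - [0,0,-2,0]
    - [0,0,-2,0]
    - [0,0,-2,0]
    - [0,0,-2,0]
    - [0,0,-1,0]
    - [0,0,0,0]

```text
time: 17.82
eef_pos: [0.5583, 0.1327, 0.247]
tool_rot: [0.703, 0.711, -0.005, 0.006]
wrist_force: [-1.0, -0.8, -0.6]
gripper_width: 0.05
```

Request:
send_rows:
  moves:
    - [-2,0.6,0,0]
    - [-2,0.6,0,0]
    - [-2,0.6,0,0]
    - [-2,0.6,0,0]
    - [-2,0.6,0,0]
    - [-2,0.6,0,0]
    - [-2,0.6,0,0]
    - [-2,0.6,0,0]
    - [-1.5,0,0,0]
    - [-1,0,0,0]
    - [0,0,0,0]

```text
time: 18.73
eef_pos: [0.6058, -0.0587, 0.2412]
tool_rot: [0.701, 0.713, -0.009, 0.002]
wrist_force: [0.1, 0.2, -0.3]
gripper_width: 0.0499
```

```bash
cat > k.py <<'E'
from nd import *
s=bot.read_state();print(s['time'],s['wrist_force'].round(1),s['tool_rot'].round(4),s['gripper_width'],s['joint_pos'].round(2))
im,D=bot.snapshot("side");W=cloud("side",D).reshape(-1,3)
print("needle",needle(rect(im,"side",(.5577,.0705),-np.pi/2)))
im,D=bot.snapshot("wrist");W=cloud("wrist",D).reshape(-1,3)
m=(W[:,2]>.129)&(W[:,2]<.139)&(np.hypot(W[:,0]-.612,W[:,1]+.057)<.03)
if m.sum(): print("knob top",m.sum(),cv2.minEnclosingCircle(W[m][:,:2].astype(np.float32)),W[m].mean(0))
go(.613,-.0565,.094,90)
E
python3 k.py
```

```text
18.7333 [ 0.1  0.2 -0.3] [ 0.7014  0.7127 -0.0087  0.0019] 0.04993399930968116 [ 0.36  0.51 -0.49  1.62  0.28  1.08 -0.19]
needle (np.float64(2.5996728827363533), (142, 160, 223, 255), 82)
knob top 478 ((0.6153502464294434, -0.055219076573848724), 0.010621078312397003) [ 0.61508382 -0.05417166  0.13323254]
at [ 0.6057 -0.0556  0.2415] phi 91.1 shift cm [-0.1   0.73 14.75] spin 0.019
```

Request:
send_rows:
  moves:
    - [0,0.85,1,0.02]
    - [0,0,2,0]
    - [0,0,2,0]
    - [0,0,2,0]
    - [0,0,1,0]
    - [0,0,0,0]

```text
time: 19.33
eef_pos: [0.6166, -0.0458, 0.1569]
tool_rot: [0.705, 0.709, -0.005, 0.001]
wrist_force: [-0.3, 0.7, 0.4]
gripper_width: 0.0498
```

```bash
sed -i 's/go(.*/go(.6145,-.0555,.096,90)/' k.py; python3 k.py
```

```text
19.3333 [-0.3  0.7  0.4] [ 0.7055  0.7087 -0.0049  0.0012] 0.04977563253115502 [ 0.32  0.62 -0.45  1.67  0.33  0.93 -0.26]
needle (np.float64(1.6004260382702282), (103, 157, 144, 212), 166)
knob top 951 ((0.6158050298690796, -0.05715079605579376), 0.010839332826435566) [ 0.61591708 -0.05533404  0.13393413]
at [ 0.6177 -0.046   0.159 ] phi 90.3 shift cm [-0.95 -0.32  6.3 ] spin 0.004
```

Request:
send_rows:
  moves:
    - [-0.5,-0.1,1,0]
    - [-0.5,-0.1,1.5,0]
    - [0,0,1.5,0]
    - [0,0,1.5,0]
    - [0,0,0.5,0]
    - [0,0,0,0]

```text
time: 19.93
eef_pos: [0.621, -0.0581, 0.1019]
tool_rot: [0.706, 0.708, -0.0, 0.007]
wrist_force: [-0.5, -0.2, 1.0]
gripper_width: 0.05
```

```bash
cat > p.py <<'E'
from nd import *
import sys
go(.6155,-.056,.096,90); s=bot.read_state();print(s['time'],s['wrist_force'].round(1),s['gripper_width'])
R=[]
for n in("side","top"):
    im,D=bot.snapshot(n); p=rect(im,n,(.5577,.0705),-np.pi/2); R.append(p); print(n,needle(p))
cv2.imwrite(sys.argv[1],np.hstack(R)[:,:,::-1])
E
python3 p.py pics/e.png
```

```text
at [ 0.621  -0.0581  0.1019] phi 90.2 shift cm [ 0.21 -0.55  0.59] spin 0.003
19.9333 [-0.5 -0.2  1. ] 0.05000001091636372
side (np.float64(2.6899580147747093), (141, 152, 225, 233), 74)
top (np.float64(2.660909122587603), (148, 149, 218, 293), 119)
```

View pics/e.png

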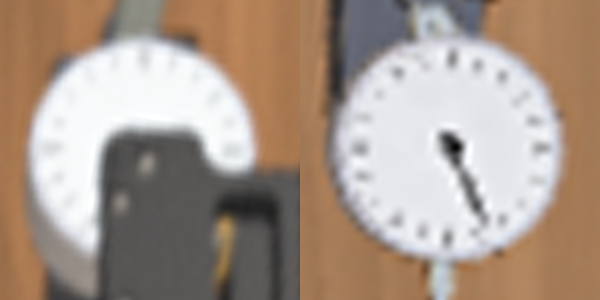

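In the top view (right) the needle reads about 2.66 rad clearly; the gripper blocks the side view from here. Grip the knob lightly.

Request:
send_rows:
  moves:
    - [0.2,-0.5,0.5,0]
    - [0,0,0,0]
    - [0,0,0,0]
    - [0,0,0,0]
    - [0,0,0,0]
    - [0,0,0,0]
    - [0,0,0,0]
  fingers: 1.6
  newtons: 25

```text
time: 20.62
eef_pos: [0.616, -0.056, 0.1002]
tool_rot: [0.706, 0.708, 0.0, 0.008]
wrist_force: [-1.2, 0.4, -1.5]
gripper_width: 0.0213
```

```bash
cat > turn.py <<'E'
from nd import *
import sys
# report needle, wheel angle guess, and next rows around the circle
C=np.array([.5577,-.0846]); R=.062
s=bot.read_state(); p,f=pose(); d=p[:2]-C
print("t",s['time'],"p",p.round(4),"phi",round(f,1),"F",s['wrist_force'].round(1),"w",round(s['gripper_width'],4),"r",round(np.hypot(*d)*1e3,1),"ang",round(np.degrees(np.arctan2(d[1],d[0])),1),"tilt",s['tool_rot'][2:].round(3))
for n in("top","side"):
    im,D=bot.snapshot(n); q=rect(im,n,(.5577,.0705),-np.pi/2); a=needle(q); print(n,round(a[0],2),a[1],a[2])
    cv2.imwrite(f"last_{n}.png",q[:,:,::-1])
th=np.arctan2(d[1],d[0]); st=np.radians(float(sys.argv[1])); a=np.radians(f); o=p[:2]
for i in range(int(sys.argv[2])):
    t=C+R*np.array([np.cos(th+st*(i+1)),np.sin(th+st*(i+1))]); e=(t-o)*100; o=t
    print([round(e[0]*np.cos(a)+e[1]*np.sin(a),2),round(e[0]*np.sin(a)-e[1]*np.cos(a),2),0,0],end=", ")
E
python3 turn.py 10 4
```

```text
t 20.6167 p [ 0.616  -0.056   0.1002] phi 90.2 F [-1.2  0.4 -1.5] w 0.0213 r 64.9 ang 26.1 tilt [0.    0.008]
top 2.67 (148, 149, 218, 293) 109
side 3.08 (141, 151, 224, 231) 40
[np.float64(0.8), np.float64(-0.82), 0, 0], [np.float64(0.82), np.float64(-0.71), 0, 0], [np.float64(0.68), np.float64(-0.84), 0, 0], [np.float64(0.52), np.float64(-0.94), 0, 0],
```

Request:
send_rows:
  moves:
    - [0.93,-0.56,0,0]
    - [0.82,-0.71,0,0]
    - [0.68,-0.84,0,0]
    - [0,0,0,0]

```text
time: 21.05
eef_pos: [0.5954, -0.0297, 0.1002]
tool_rot: [0.706, 0.708, 0.002, 0.01]
wrist_force: [-3.2, -0.8, -0.8]
gripper_width: 0.021
```

```bash
python3 turn.py 10 1
```

```text
t 21.05 p [ 0.5954 -0.0297  0.1002] phi 90.1 F [-3.2 -0.8 -0.8] w 0.021 r 66.5 ang 55.5 tilt [0.002 0.01 ]
top 2.67 (148, 148, 219, 294) 109
side 3.95 (153, 57, 39, 92) 27
[np.float64(0.16), np.float64(-1.2), 0, 0],
```

Request:
send_rows:
  moves:
    - [0.56,-0.93,0,0]
    - [0.39,-1.01,0,0]
    - [0.21,-1.06,0,0]
    - [0,0,0,0]

```text
time: 21.48
eef_pos: [0.5677, -0.0186, 0.1003]
tool_rot: [0.707, 0.707, 0.005, 0.012]
wrist_force: [-2.3, -0.3, -2.9]
gripper_width: 0.0213
```

```bash
sed -i 's/^C=.*;/C=np.array([.5587,-.082]);/' turn.py; python3 turn.py 10 1
```

```text
t 21.4833 p [ 0.5677 -0.0186  0.1003] phi 90.1 F [-2.3 -0.3 -2.9] w 0.0213 r 64.1 ang 82.0 tilt [0.005 0.012]
top 3.92 (148, 148, 219, 294) 115
side 0.1 (51, 151, 46, 48) 4
[np.float64(-0.15), np.float64(-1.11), 0, 0],
```

Request:
send_rows:
  moves:
    - [0.06,-1.08,0,0]
    - [-0.07,-0.54,0,0]
    - [0,0,0,0]

```text
time: 21.83
eef_pos: [0.5552, -0.0182, 0.1004]
tool_rot: [0.707, 0.707, 0.007, 0.013]
wrist_force: [-0.9, 0.4, -2.0]
gripper_width: 0.0209
```

```bash
python3 turn.py 10 1
```

```text
t 21.8333 p [ 0.5552 -0.0182  0.1004] phi 90.0 F [-0.9  0.4 -2. ] w 0.0209 r 63.9 ang 93.2 tilt [0.007 0.013]
top 3.56 (148, 149, 218, 293) 122
side 3.19 (171, 236, 50, 109) 13
[np.float64(-0.35), np.float64(-1.06), 0, 0],
```

Request:
send_rows:
  moves:
    - [-0.22,-1.06,0,0]
    - [-0.15,-0.5,0,0]
    - [0,0,0,0]

```text
time: 22.18
eef_pos: [0.5418, -0.0204, 0.1004]
tool_rot: [0.707, 0.707, 0.009, 0.013]
wrist_force: [-1.1, 1.9, -0.8]
gripper_width: 0.0209
```

```bash
python3 turn.py 10 1
```

```text
t 22.1833 p [ 0.5418 -0.0204  0.1004] phi 90.0 F [-1.1  1.9 -0.8] w 0.0209 r 63.9 ang 105.4 tilt [0.009 0.013]
top 2.63 (148, 149, 218, 292) 110
side 1.33 (130, 243, 44, 112) 18
[np.float64(-0.55), np.float64(-0.96), 0, 0],
```

Request:
send_rows:
  moves:
    - [-0.37,-1.01,0,0]
    - [-0.54,-0.94,0,0]
    - [0,0,0,0]

```text
time: 22.53
eef_pos: [0.5234, -0.0289, 0.1]
tool_rot: [0.706, 0.708, 0.01, 0.013]
wrist_force: [-3.0, 0.4, 2.0]
gripper_width: 0.0212
```

```bash
python3 turn.py 10 1
```

```text
t 22.5333 p [ 0.5234 -0.0289  0.1   ] phi 90.1 F [-3.   0.4  2. ] w 0.0212 r 63.8 ang 123.6 tilt [0.01  0.013]
top 2.65 (148, 149, 218, 292) 114
side 3.12 (212, 124, 31, 80) 32
[np.float64(-0.82), np.float64(-0.75), 0, 0],
```

Request:
send_rows:
  moves:
    - [-0.69,-0.83,0,0]
    - [-0.83,-0.69,0,0]
    - [0,0,0,0]

```text
time: 22.88
eef_pos: [0.5089, -0.0427, 0.0998]
tool_rot: [0.706, 0.708, 0.011, 0.013]
wrist_force: [-3.2, 0.6, 2.9]
gripper_width: 0.0212
```

```bash
python3 turn.py 10 1
```

```text
t 22.8833 p [ 0.5089 -0.0427  0.0998] phi 90.2 F [-3.2  0.6  2.9] w 0.0212 r 63.5 ang 141.7 tilt [0.011 0.013]
top 2.68 (148, 148, 219, 294) 108
side 4.07 (174, 204, 100, 167) 56
[np.float64(-0.99), np.float64(-0.48), 0, 0],
```

Request:
send_rows:
  moves:
    - [-0.91,-0.59,0,0]
    - [-0.99,-0.42,0,0]
    - [0,0,0,0]

```text
time: 23.23
eef_pos: [0.4994, -0.0609, 0.0997]
tool_rot: [0.705, 0.709, 0.012, 0.013]
wrist_force: [-4.4, -0.7, 3.3]
gripper_width: 0.021
```

```bash
python3 turn.py 10 1
```

```text
t 23.2333 p [ 0.4994 -0.0609  0.0997] phi 90.4 F [-4.4 -0.7  3.3] w 0.021 r 62.9 ang 160.4 tilt [0.012 0.013]
top 2.65 (148, 149, 218, 293) 117
side 0.6 (197, 122, 101, 142) 7
[np.float64(-1.08), np.float64(-0.19), 0, 0],
```

Request:
send_rows:
  moves:
    - [-1.05,-0.27,0,0]
    - [-1.08,-0.09,0,0]
    - [0,0,0,0]

```text
time: 23.58
eef_pos: [0.4965, -0.0806, 0.0997]
tool_rot: [0.704, 0.71, 0.012, 0.012]
wrist_force: [-4.2, -1.7, 4.1]
gripper_width: 0.0214
```

```bash
python3 turn.py 10 1
```

```text
t 23.5833 p [ 0.4965 -0.0806  0.0997] phi 90.5 F [-4.2 -1.7  4.1] w 0.0214 r 62.2 ang 178.7 tilt [0.012 0.012]
top 2.67 (148, 149, 218, 293) 109
side 4.82 (186, 156, 136, 210) 50
[np.float64(-1.08), np.float64(0.08), 0, 0],
```

Request:
send_rows:
  moves:
    - [-1.08,0.08,0,0]
    - [-1.05,0.26,0,0]
    - [0,0,0,0]

```text
time: 23.93
eef_pos: [0.4996, -0.0992, 0.0998]
tool_rot: [0.702, 0.712, 0.012, 0.011]
wrist_force: [-4.0, -3.6, 3.1]
gripper_width: 0.0212
```

```bash
python3 turn.py 10 1
```

```text
t 23.9333 p [ 0.4996 -0.0992  0.0998] phi 90.7 F [-4.  -3.6  3.1] w 0.0212 r 61.5 ang -163.8 tilt [0.012 0.011]
top 3.1 (148, 149, 218, 293) 101
side 4.9 (197, 163, 114, 205) 137
[np.float64(-1.03), np.float64(0.33), 0, 0],
```

Request:
send_rows:
  moves:
    - [-1.0,0.42,0,0]
    - [-0.91,0.58,0,0]
    - [0,0,0,0]

```text
time: 24.28
eef_pos: [0.5078, -0.1153, 0.1]
tool_rot: [0.701, 0.713, 0.01, 0.009]
wrist_force: [-2.0, -3.3, 2.8]
gripper_width: 0.0215
```

```bash
python3 turn.py 10 1
```

```text
t 24.2833 p [ 0.5078 -0.1153  0.1   ] phi 91.0 F [-2.  -3.3  2.8] w 0.0215 r 60.8 ang -146.8 tilt [0.01  0.009]
top 4.93 (148, 149, 218, 293) 119
side 1.72 (243, 169, 25, 96) 16
[np.float64(-0.92), np.float64(0.55), 0, 0],
```

Request:
send_rows:
  moves:
    - [-0.85,0.66,0,0]
    - [0,0,0,0]

```text
time: 24.55
eef_pos: [0.5134, -0.1219, 0.1001]
tool_rot: [0.7, 0.714, 0.01, 0.009]
wrist_force: [-2.2, -6.2, 2.3]
gripper_width: 0.0211
```

```bash
python3 turn.py 10 1
```

```text
t 24.55 p [ 0.5134 -0.1219  0.1001] phi 91.1 F [-2.2 -6.2  2.3] w 0.0211 r 60.4 ang -138.6 tilt [0.01  0.009]
top 5.26 (148, 148, 218, 293) 109Traceback (most recent call last):
  File "turn.py", line 8, in <module>
    im,D=bot.snapshot(n); q=rect(im,n,(.5577,.0705),-np.pi/2); a=needle(q); print(n,round(a[0],2),a[1],a[2])
                                                                 ~~~~~~^^^
  File "nd.py", line 11, in needle
    cn=max(cv2.findContours(m,0,2)[0],key=cv2.contourArea); (cx,cy),(a,b),_=cv2.fitEllipse(cv2.convexHull(cn))
ValueError: max() iterable argument is empty
```

Request:
send_rows:
  moves:
    - [-0.72,0.8,0,0]
    - [-0.57,0.92,0,0]
    - [0,0,0,0]

```text
time: 24.9
eef_pos: [0.5277, -0.1333, 0.1003]
tool_rot: [0.699, 0.715, 0.007, 0.007]
wrist_force: [0.0, -4.6, 0.1]
gripper_width: 0.0213
```

```bash
python3 turn.py 10 1
```

```text
t 24.9 p [ 0.5277 -0.1333  0.1003] phi 91.2 F [ 0.  -4.6  0.1] w 0.0213 r 59.9 ang -121.2 tilt [0.007 0.007]
top 4.5 (148, 148, 218, 293) 108Traceback (most recent call last):
  File "turn.py", line 8, in <module>
    im,D=bot.snapshot(n); q=rect(im,n,(.5577,.0705),-np.pi/2); a=needle(q); print(n,round(a[0],2),a[1],a[2])
                                                                 ~~~~~~^^^
  File "nd.py", line 11, in needle
    cn=max(cv2.findContours(m,0,2)[0],key=cv2.contourArea); (cx,cy),(a,b),_=cv2.fitEllipse(cv2.convexHull(cn))
ValueError: max() iterable argument is empty
```

Request:
send_rows:
  moves:
    - [-0.46,0.98,0,0]
    - [-0.28,1.04,0,0]
    - [-0.09,1.08,0,0]
    - [0,0,0,0]

```text
time: 25.33
eef_pos: [0.557, -0.1413, 0.1007]
tool_rot: [0.699, 0.715, 0.005, 0.008]
wrist_force: [1.7, -5.2, -2.1]
gripper_width: 0.0211
```

```bash
sed -i 's/in("top","side")/in("top",)/; s/-.082\]/-.0805]/' turn.py; python3 turn.py 10 1
```

```text
t 25.3333 p [ 0.557  -0.1413  0.1007] phi 91.3 F [ 1.7 -5.2 -2.1] w 0.0211 r 60.8 ang -91.6 tilt [0.005 0.008]
top 2.72 (148, 149, 219, 293) 111
[np.float64(-0.08), np.float64(1.07), 0, 0],
```

Request:
send_rows:
  moves:
    - [0.09,1.08,0,0]
    - [0.28,1.04,0,0]
    - [0,0,0,0]

```text
time: 25.63
eef_pos: [0.5774, -0.1383, 0.1009]
tool_rot: [0.699, 0.715, 0.004, 0.01]
wrist_force: [3.5, -4.0, -3.7]
gripper_width: 0.021
```

```bash
python3 turn.py 10 1
```

```text
t 25.6333 p [ 0.5774 -0.1383  0.1009] phi 91.3 F [ 3.5 -4.  -3.7] w 0.021 r 60.8 ang -72.1 tilt [0.004 0.01 ]
top 2.72 (148, 149, 218, 292) 112
[np.float64(0.28), np.float64(1.04), 0, 0],
```

Request:
send_rows:
  moves:
    - [0.42,0.99,0,0]
    - [0.59,0.91,0,0]
    - [0.74,0.79,0,0]
    - [0,0,0,0]

```text
time: 26.02
eef_pos: [0.6057, -0.1192, 0.1011]
tool_rot: [0.699, 0.715, 0.006, 0.012]
wrist_force: [4.3, -2.4, -5.3]
gripper_width: 0.0212
```

```bash
python3 turn.py 10 1
```

```text
t 26.0167 p [ 0.6057 -0.1192  0.1011] phi 91.3 F [ 4.3 -2.4 -5.3] w 0.0212 r 60.8 ang -39.4 tilt [0.006 0.012]
top 2.7 (148, 149, 217, 293) 101
[np.float64(0.8), np.float64(0.72), 0, 0],
```

Request:
send_rows:
  moves:
    - [0.86,0.65,0,0]
    - [0.96,0.49,0,0]
    - [0,0,0,0]

```text
time: 26.32
eef_pos: [0.617, -0.0992, 0.1009]
tool_rot: [0.699, 0.715, 0.007, 0.012]
wrist_force: [4.0, -0.3, -3.7]
gripper_width: 0.0212
```

```bash
python3 turn.py 10 1
```

```text
t 26.3167 p [ 0.617  -0.0992  0.1009] phi 91.3 F [ 4.  -0.3 -3.7] w 0.0212 r 61.2 ang -17.8 tilt [0.007 0.012]
top 2.68 (148, 148, 218, 293) 108
[np.float64(1.02), np.float64(0.34), 0, 0],
```

Request:
send_rows:
  moves:
    - [1.05,0.24,0,0]
    - [1.08,0.06,0,0]
    - [1.07,-0.13,0,0]
    - [0,0,0,0]

```text
time: 26.7
eef_pos: [0.6187, -0.0667, 0.1009]
tool_rot: [0.699, 0.715, 0.008, 0.014]
wrist_force: [1.4, 3.4, -4.1]
gripper_width: 0.021
```

Request:
send_rows:
  moves:
    - [1.03,-0.32,0,0]
    - [0.96,-0.49,0,0]
    - [0,0,0,0]

```text
time: 26.95
eef_pos: [0.6098, -0.0455, 0.1007]
tool_rot: [0.699, 0.715, 0.008, 0.014]
wrist_force: [-0.2, 1.9, -2.3]
gripper_width: 0.0212
```

```bash
python3 turn.py 10 1
```

```text
t 26.95 p [ 0.6098 -0.0455  0.1007] phi 91.2 F [-0.2  1.9 -2.3] w 0.0212 r 61.9 ang 34.4 tilt [0.008 0.014]
top 2.65 (148, 148, 219, 294) 112
[np.float64(0.86), np.float64(-0.66), 0, 0],
```

Full turn done (about 371° from the start). Next, lead on to the big swelling.

Request:
send_rows:
  moves:
    - [0.84,-0.68,0,0]
    - [0.71,-0.82,0,0]
    - [0.56,-0.93,0,0]
    - [0.39,-1.01,0,0]
    - [0,0,0,0]

```text
time: 27.42
eef_pos: [0.5757, -0.0206, 0.1005]
tool_rot: [0.7, 0.714, 0.011, 0.015]
wrist_force: [-0.8, 1.9, -0.3]
gripper_width: 0.021
```

Request:
send_rows:
  moves:
    - [0.21,-1.06,0,0]
    - [0.02,-1.08,0,0]
    - [-0.17,-1.07,0,0]
    - [-0.35,-1.02,0,0]
    - [0,0,0,0]

```text
time: 27.83
eef_pos: [0.5319, -0.0238, 0.0999]
tool_rot: [0.7, 0.714, 0.011, 0.015]
wrist_force: [-2.7, 0.8, 2.0]
gripper_width: 0.0214
```

```bash
python3 turn.py 10 4
```

```text
t 27.8333 p [ 0.5319 -0.0238  0.0999] phi 91.1 F [-2.7  0.8  2. ] w 0.0214 r 62.8 ang 115.3 tilt [0.011 0.015]
top 2.68 (148, 149, 219, 293) 110
[np.float64(-0.6), np.float64(-0.91), 0, 0], [np.float64(-0.68), np.float64(-0.84), 0, 0], [np.float64(-0.82), np.float64(-0.71), 0, 0], [np.float64(-0.93), np.float64(-0.55), 0, 0],
```

Request:
send_rows:
  moves:
    - [-0.54,-0.94,0,0]
    - [-0.69,-0.83,0,0]
    - [-0.83,-0.69,0,0]
    - [-0.94,-0.54,0,0]
    - [0,0,0,0]

```text
time: 28.3
eef_pos: [0.502, -0.0537, 0.0995]
tool_rot: [0.699, 0.715, 0.012, 0.013]
wrist_force: [-1.2, -1.5, 3.5]
gripper_width: 0.021
```

Request:
send_rows:
  moves:
    - [-1.01,-0.37,0,0]
    - [-1.06,-0.19,0,0]
    - [-1.08,0,0,0]
    - [-1.06,0.19,0,0]
    - [0,0,0,0]

```text
time: 28.72
eef_pos: [0.5001, -0.1014, 0.0999]
tool_rot: [0.7, 0.714, 0.012, 0.015]
wrist_force: [2.3, -0.8, -2.7]
gripper_width: 0.021
```

```bash
python3 turn.py 10 3
```

```text
t 28.7167 p [ 0.5001 -0.1014  0.0999] phi 91.1 F [ 2.3 -0.8 -2.7] w 0.021 r 62.2 ang -160.3 tilt [0.012 0.015]
top 3.37 (148, 148, 218, 292) 109
[np.float64(-0.98), np.float64(0.45), 0, 0], [np.float64(-0.9), np.float64(0.6), 0, 0], [np.float64(-0.78), np.float64(0.74), 0, 0],
```

Request:
send_rows:
  moves:
    - [-0.98,0.45,0,0]
    - [-0.9,0.6,0,0]
    - [0,0,0,0]

```text
time: 29.02
eef_pos: [0.5108, -0.1197, 0.0999]
tool_rot: [0.7, 0.714, 0.011, 0.013]
wrist_force: [2.6, -0.6, -0.1]
gripper_width: 0.0211
```

```bash
python3 turn.py 5 1
```

```text
t 29.0167 p [ 0.5108 -0.1197  0.0999] phi 91.2 F [ 2.6 -0.6 -0.1] w 0.0211 r 61.9 ang -140.7 tilt [0.011 0.013]
top 5.16 (148, 149, 218, 293) 104
[np.float64(-0.42), np.float64(0.35), 0, 0],
```

Request:
send_rows:
  moves:
    - [-0.42,0.35,0,0]
    - [0,0,0,0]

```text
time: 29.23
eef_pos: [0.5139, -0.1232, 0.0998]
tool_rot: [0.699, 0.715, 0.011, 0.013]
wrist_force: [0.2, -1.2, -0.1]
gripper_width: 0.0211
```

```bash
python3 turn.py 5 1
```

```text
t 29.2333 p [ 0.5139 -0.1232  0.0998] phi 91.2 F [ 0.2 -1.2 -0.1] w 0.0211 r 61.9 ang -136.4 tilt [0.011 0.013]
top 5.21 (148, 149, 218, 293) 107
[np.float64(-0.39), np.float64(0.37), 0, 0],
```

Request:
send_rows:
  moves:
    - [0,0,0,0]
    - [0,0,0,0]
    - [0,0,0,0]
    - [0,0,0,0]
    - [0,0,0,0]
  fingers: 5

```text
time: 29.7
eef_pos: [0.5126, -0.1225, 0.0997]
tool_rot: [0.699, 0.715, 0.01, 0.012]
wrist_force: [-0.3, -0.3, -1.0]
gripper_width: 0.0493
```

```bash
python3 turn.py 5 1
```

```text
t 29.7 p [ 0.5126 -0.1225  0.0997] phi 91.3 F [-0.3 -0.3 -1. ] w 0.0493 r 62.3 ang -137.7 tilt [0.01  0.012]
top 5.21 (148, 149, 218, 293) 109
[np.float64(-0.37), np.float64(0.4), 0, 0],
```

Request:
send_rows:
  moves:
    - [0,0,-1,0]
    - [0,0,-1.5,0]
    - [0,0,-1.5,0]
    - [0,0,-1.5,0]
    - [0,0,-2,0]
    - [0,0,-2,0]
    - [0,0,-2,0]
    - [0,0,-2,0]
    - [0,0,0,0]
    - [0,0,0,0]
    - [0,0,0,0]
    - [0,0,0,0]

```text
time: 30.75
eef_pos: [0.5063, -0.1207, 0.2461]
tool_rot: [0.698, 0.716, 0.01, 0.012]
wrist_force: [0.2, -1.0, -0.6]
gripper_width: 0.0504
```

```bash
python3 turn.py 5 1; python3 - <<'E'
from nd import *
im,D=bot.snapshot("side"); print(needle(rect(im,"side",(.5577,.0705),-np.pi/2)))
for k in("bead_jar","hoop_outer","spool_stand","gauge"): print(k,[np.round(r["centre"],3) for r in bot.place_of("side",k)])
it,D=bot.snapshot("top"); cv2.imwrite("pics/f.png",cv2.resize(np.hstack([it[60:320,130:410],im[60:320,200:480]])[:,:,::-1],(800,371)))
E
```

```text
t 30.75 p [ 0.5063 -0.1207  0.2461] phi 91.5 F [ 0.2 -1.  -0.6] w 0.0504 r 66.1 ang -142.5 tilt [0.01  0.012]
top 5.2 (148, 149, 217, 293) 109
[np.float64(-0.18), np.float64(0.67), 0, 0], (np.float64(6.00673451619587), (122, 205, 72, 176), 16)
bead_jar [array([ 0.331, -0.23 ,  0.002])]
hoop_outer []
spool_stand [array([ 0.728,  0.367, -0.002])]
gauge [array([0.556, 0.102, 0.001]), array([ 0.219,  0.319, -0.004])]
```

View pics/f.png

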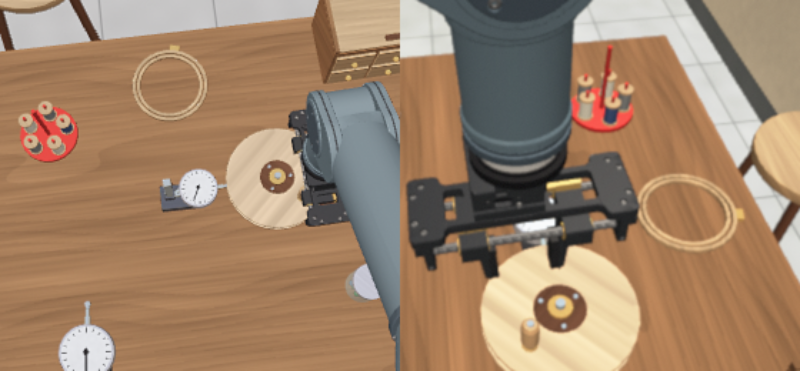

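The final view shows the gauge at the groove (top view, px 198,188) with its needle at 5.2 rad. The gripper is clear above the wheel, and the hoop, spools and jar are where they were. Handing in.

```bash
python3 -c "
from station import bot
print(bot.finish_job())"
```

```text
the job is handed in; nothing more can be done
None
```

The gauge stands at the wheel's +y side with its plunger on the groove floor. It aims within about 3 mm of the axle, and the wheel is stopped with its highest spot under the plunger. The job was handed in at about 31 s; no verdict is reported.

- **Setting the gauge:** on the first approach the plunger pressed on a cheek rim, because the tool's tilt had pitched the gauge's nose up. I backed off, let it settle flat and regripped it with the jaws across the plunger. It was then let go at about 2.6 rad on the needle (4.1 mm in), against about 3.14 rad for exact half travel.
- **Cranking:** I led the crank about 371° anticlockwise with a 25 N grip. The needle never read below 2.6 rad, and the wrist force stayed under about 8 N at every check.
- **Swellings found:** the lower one is about 2 mm and the main one about 4 mm. I led the wheel on to the main one.
- **Last checks:** in the top view the needle read 5.2 rad, against a peak reading of 5.26 rad and 2.67 rad on the unswollen floor. That reading held after I let go of the crank and withdrew.
- **Other things:** the jar and spool stand measured as at the start. The hoops were not detected at the end, but look unmoved in the picture.
- **Failed check:** the last side-camera needle reading was not usable, because the gripper blocked the dial. The final needle value rests on the top camera alone.

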